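Load a label roll onto the unwinder's spindle

TASK

Load the label unwinder: pick up the label roll whose core hole is wide enough for the upright spindle, slip it over the spindle and lower it (do not drop it) until it sits flat on the disc, then let go. Leave the other roll, of the same outer size but with the narrow core, where it stands.

Things in the scene. Friction and masses are not known exactly. Their poses are not given: they have to be found in the camera images.
- wide_core_roll: White paper label roll with a brown cardboard core, standing on end on the worktop: 60 mm outer diameter, 50 mm tall, through hole 37 mm in diameter, so it fits the spindle. Loose, 0.08 to 0.15 kg. Origin at the middle of the roll, on its axis, 25 mm above its underside; z up along its axis. Stands nearer the robot or farther away than the other.
- narrow_core_roll: The same kind of white paper roll standing on end, 60 mm outer diameter, 50 mm tall, but with a hole of only 15 mm, too narrow for the spindle. Loose. Origin at the middle of the roll, on its axis; z up along its axis. The two rolls may stand in either place.
- label_stand: Label unwinder fixed to the worktop: dark steel plate 90 x 165 x 10 mm, a grey disc (68 mm across) on it and an upright aluminium spindle, 23 mm in diameter, top 74 mm above the worktop (last 10 mm tapered). Origin on the spindle's axis at worktop level, z up. The plate reaches 45 mm to +y, 120 mm to -y; 100 mm to -y stands a guide roller along x between two cheeks, 34 mm high.
- spindle_seat (a point): Centre of the seat disc's top face, at the foot of the spindle, on its axis, 14 mm above the worktop; z up. A seated roll rests on this face, so its middle is 25 mm above this point; the spindle rises 60 mm above it.
Things that resemble listed ones, but are neither listed nor needed, are in the scene too. What is shaped like the wide_core_roll but orange is not meant.

How it is judged:
At the end, for the whole second after the job is handed in: The wide-core roll is on the spindle, its middle within 12 mm of the spindle's axis and less than 30 mm above the seat (it rests flat on the disc, 25 mm, to within 5 mm), its axis within 0.15 rad of the spindle's, at rest; the narrow-core roll is within 30 mm of where it stood (horizontal distance between wide_core_roll and spindle_seat below 0.012 m and z of wide_core_roll in the frame of spindle_seat below 0.03 m and angle between the z axis of wide_core_roll and the z axis of spindle_seat, either way round below 0.15 rad and linear speed of wide_core_roll below 0.02 m/s and distance of narrow_core_roll from where it was at the start of the episode below 0.03 m); the robot touches nothing.
It fails at once if the narrow-core roll is moved more than 30 mm from its place (distance of narrow_core_roll from where it was at the start of the episode above 0.03 m).
It fails at once if the wide-core roll is dropped or thrown (faster than 0.7 m/s while the fingers do not touch it, a fall of about 25 mm) (linear speed of wide_core_roll above 0.7 m/s and contact force between the fingers and wide_core_roll below 0.05 N).
It also fails if it takes over 40 s, if anything falls off the work surface, if the arm or the gripper's body presses on something with over 40 N, if the wrist force passes 120 N, or if a joint passes its speed limit or range.

ROBOT

A 6-joint arm with a two-finger parallel gripper is mounted at the origin on a cart in front of the work surface, level with it; the furniture and walls round the work are solid. World frame = base frame: x ahead of the robot, y to its left, z up, the work surface at z = 0. Lengths are in m, angles in rad, forces in N, time in s.
With the tool pointing down it reaches from about 0.375 to 0.9 m from the base axis. Payload 3.1 kg.
Tool frame: the origin (TCP) lies midway between the tips of the shut fingers; the grasp point (between the pads) lies 19 mm behind it; z points along the fingers, y is the direction in which the jaws open and shut (so a half turn about z gives the same grasp; the last joint's range is limited). The gripper opens to 85 mm and grips with 20 to 120 N. Pads are 22 mm wide; open, the fingers measure 114 mm over their backs; the gripper's body (76 mm by 85 mm) begins 54 mm behind the grasp point. The pads swing forward as they close: fully open they stand 13 mm farther back than shut.
Start: joints at [-1.397, 0.527, 1.433, -0, 1.181, -0.178], TCP at [0.216, -0.586, 0.231] pointing down, gripper open.
Joint ranges: [-3.08, 3.08], [-0.75, 2.2], [0.22, 2.44], [-1.43, 4.57], [0, 2.65], [-2.85, 2.85]. Speed limits (rad/s): [2.79, 2.79, 3.14, 3.14, 3.14, 3.14].

INTERFACE

Orientations are given as a unit quaternion [x, y, z, w].
In Python, from station import manip gives the robot as it stands.
- The arm moves only by the tool servo_tool, never from a script. Its argument "motion" is a list of rows, each a list of 7 numbers: the shift along the tool's x, y, z in mm, then the turn, a rotation vector about the tool's x, y, z in rad, then the opening, from -1 (shut) to 1 (fully open), so that 0 is half open. In form: [[x, y, z, rx, ry, rz, hand], ...]. A call has 1 to 12 rows; each row shifts and turns the pose as measured when the row begins, along the tool's axes as they then stand; what a row does not reach is not made up. A row lasts 1/12 s, in which the tool goes at most 41.7 mm and 7.16 degrees, less where a joint would pass 70% of its speed; a pose out of reach is approached as far as the arm can. A call with a gripper value outside its range is refused whole. The fingers move at their own pace and stop on an object; "grip_force" is the grip in N (left out, the last holds). Time passes only in rows, so rows that do not move let the fingers close. It gives the time, the measured TCP pose, the force and the opening at its end, in the units of the state.
- manip.sense(): the state, without advancing time (a new reading comes with each control period).
- manip.snapshot(name): name is "scene" or "side" or "wrist"; returns a dict with "frame" (480x640x3 uint8, red, green, blue), "mtx" (3x3 intrinsics, pixels), "dist_coeffs" ([k1, k2, p1, p2, k3] as OpenCV has them; the pictures are not rectified), "world_from_camera" (4x4, takes a point from camera to world coordinates). Camera axes: x right, y up, looking along -z (the intrinsics and any distortion apply to the point x, -y, -z); pixel columns grow to the right and rows downward; lengths in m; the calibration is good to about 2 mm. A picture is of the moment at which its call begins. There is no depth.
- manip.sign_off(): hands the job in, once; it reports no verdict.
The state is a dict: "t": time; "q": joint angles; "qd": joint speeds; "tau": joint torques, N m; "tcp_pos": TCP position; "tool_rot": TCP orientation; "force": force on the tool from outside, world axes, zero at the start; "ft_torque": the same for the moment, N m; "finger_gap": opening from 0.0 (shut) to 1.0 (fully open).
Only numpy, scipy, OpenCV 4.12 (cv2) and the standard library are available. Lean on these libraries where they do the work, as an engineer would, in place of code of your own. Each camera call takes 0.05 s, during which the arm holds its last target.

## Working session

There is one attempt and no reset: what is moved stays moved. The work goes in short steps, Python scripts to look and compute and a tool call to move; the robot and the scene stay as the last step left them, time stands still between calls to the robot, and variables do not carry over. Pictures are saved under pics/ and viewed, and the job is handed in when it is done.

Besides the shell and the picture viewer there is one more tool, called after "Call:" in YAML: its name, and indented under it one key for each argument. servo_tool: Moves the arm, as the interface text tells. Its arguments: {"type":"object","properties":{"motion":{"type":"array"},"grip_force":{"type":"number"}},"required":["motion"]}

```bash
mkdir -p pics; ls
python3 - <<'E'
from station import manip
import cv2,numpy as np
for n in("scene","side","wrist"):
    s=manip.snapshot(n); cv2.imwrite(f"pics/{n}0.png",s["frame"][:,:,::-1])
    np.savez(f"{n}0.npz",**s); print(n,np.round(s["mtx"],1).tolist(),s["dist_coeffs"],np.round(s["world_from_camera"],3).tolist())
print(manip.sense())
E
```

```text
pics
scene [[472.1, 0.0, 322.7], [0.0, 472.1, 237.4], [0.0, 0.0, 1.0]] [-0.08797497  0.          0.          0.          0.        ] [[-0.841, 0.309, -0.444, 0.164], [-0.541, -0.48, 0.69, 0.454], [-0.0, 0.821, 0.571, 0.525], [0.0, 0.0, 0.0, 1.0]]
side [[562.0, 0.0, 319.1], [0.0, 562.0, 242.5], [0.0, 0.0, 1.0]] [-0.17610038  0.          0.          0.          0.        ] [[0.98, 0.124, -0.155, 0.414], [-0.198, 0.569, -0.798, -0.797], [-0.011, 0.813, 0.582, 0.531], [0.0, 0.0, 0.0, 1.0]]
wrist [[392.4, 0.0, 323.1], [0.0, 392.4, 238.3], [0.0, 0.0, 1.0]] [-0.04233197  0.          0.          0.          0.        ] [[0.345, 0.903, 0.256, 0.281], [-0.939, 0.332, 0.093, -0.562], [-0.001, -0.272, 0.962, 0.372], [0.0, 0.0, 0.0, 1.0]]
{'t': 0.15, 'q': array([-1.39651941e+00,  5.28254696e-01,  1.43361631e+00,  1.32767996e-05,
        1.18140874e+00, -1.78483600e-01]), 'qd': array([ 0.00110087, -0.00293618, -0.00321445, -0.00115344,  0.0017011 ,
        0.00012671]), 'tau': array([ 6.81479178e-04, -4.42744374e+01, -1.78276885e+01, -2.96419184e-04,
        5.58626736e-03, -1.58376395e-05]), 'tcp_pos': array([ 0.21587421, -0.58594494,  0.2305545 ]), 'tool_rot': array([ 9.84485380e-01,  1.75464599e-01,  7.91358212e-06, -8.43530610e-04]), 'force': array([-0.57483327,  0.56144168,  0.34733438]), 'ft_torque': array([ 0.05309112, -0.01778684, -0.01168895]), 'finger_gap': 1.0001625629510786}
```

View pics/scene0.png

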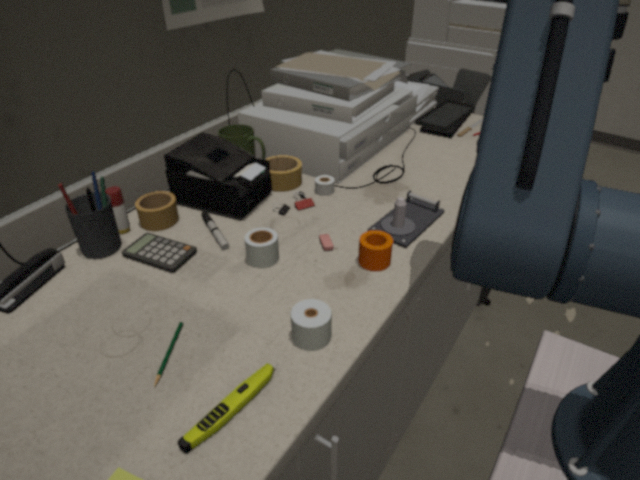

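View pics/side0.png

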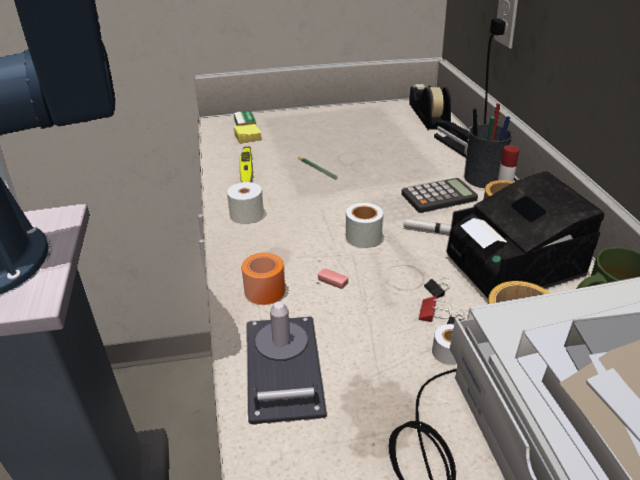

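View pics/wrist0.png

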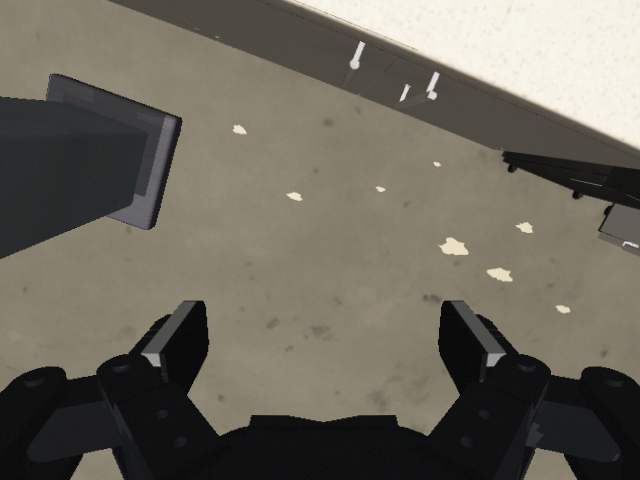

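Scene view candidates: white wide-core roll (261,247), white narrow-core roll (311,323), orange roll (376,250), small white roll (324,185), and tan rings (157,210) and (284,172). The same things in the side view: (364,225), (245,203), (264,278), (447,343). I choose the white roll with the large hole, at scene (261,247) and side (364,225). Next is a close crop to check it.

Run:
```python
import cv2,numpy as np
a=cv2.imread("pics/side0.png");b=cv2.imread("pics/scene0.png")
r=lambda i,x,y,w,h:cv2.resize(i[y:y+h,x:x+w],(400,300),interpolation=cv2.INTER_CUBIC)
cv2.imwrite("pics/crop0.png",np.vstack([np.hstack([r(a,324,190,80,60),r(a,205,170,80,60)]),np.hstack([r(a,230,290,120,90),r(b,221,217,80,60)])]))
```

```text
(no output)
```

View pics/crop0.png

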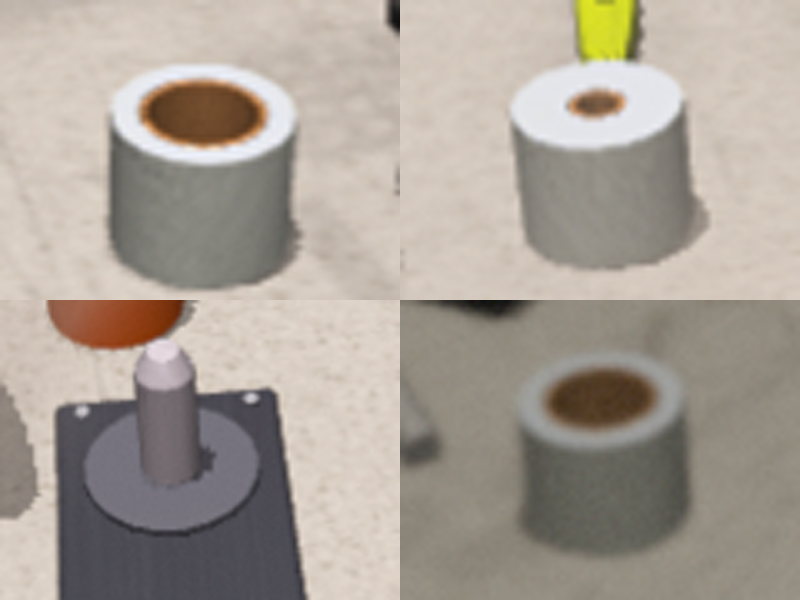

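The crop confirms it: the hole of the chosen roll (top left and bottom right) spans about 2/3 of its outer diameter. The other white roll has a small hole. Now measuring.

```bash
cat > h.py <<'E'
import cv2,numpy as np
def cast(s,uv,z):
    p=cv2.undistortPoints(np.array([[uv]],float),s["mtx"],s["dist_coeffs"])[0,0]
    T=s["world_from_camera"]; d=T[:3,:3]@np.array([p[0],-p[1],-1]); o=T[:3,3]
    return o+d*(z-o[2])/d[2]
def brown(s,box):
    x,y,w,h=box; f=cv2.cvtColor(s["frame"],cv2.COLOR_RGB2HSV)[y:y+h,x:x+w]
    m=cv2.inRange(f,(3,110,20),(22,255,255))
    c=max(cv2.findContours(m,cv2.RETR_EXTERNAL,cv2.CHAIN_APPROX_NONE)[0],key=cv2.contourArea)
    (cx,cy),ax,an=cv2.fitEllipse(c); return (cx+x,cy+y),ax
E
python3 - <<'E'
from h import *
S={n:dict(np.load(n+"0.npz")) for n in("side","scene")}
for n,box in(("side",(340,195,50,35)),("side",(230,178,30,25)),("scene",(240,225,45,30)),("scene",(295,300,35,25))):
    c,ax=brown(S[n],box); print(n,np.round(c,1),np.round(ax,1),np.round(cast(S[n],c,.05),4))
print("tip side",cast(S["side"],(278.9,305),.074),"disc side",cast(S["side"],(281.6,340.2),.014))
b=cv2.imread("pics/scene0.png")
cv2.imwrite("pics/crop1.png",cv2.resize(b[180:255,360:460],(800,600),interpolation=cv2.INTER_CUBIC))
a=cv2.imread("pics/side0.png")
cv2.imwrite("pics/crop2.png",cv2.resize(a[290:425,235:335],(592,800))[:600] if 0 else cv2.resize(a[295:370,235:335],(800,600),interpolation=cv2.INTER_CUBIC))
s=S["side"]
for uv in((264,264),): print("orange",cast(s,uv,.05))
E
```

```text
side [364.  212.2] [12.1 23.9] [ 0.6285 -0.0701  0.05  ]
side [245.2 190.1] [2.9 7.4] [0.4493 0.0413 0.05  ]
scene [260.6 236.4] [ 9.1 19.6] [ 0.6279 -0.0638  0.05  ]
scene [310.6 312.5] [5.4 9.9] [0.4461 0.0477 0.05  ]
tip side [ 0.46207775 -0.28659138  0.074     ] disc side [ 0.46212403 -0.28723841  0.014     ]
orange [ 0.45630245 -0.17044939  0.05      ]
```

View pics/crop1.png

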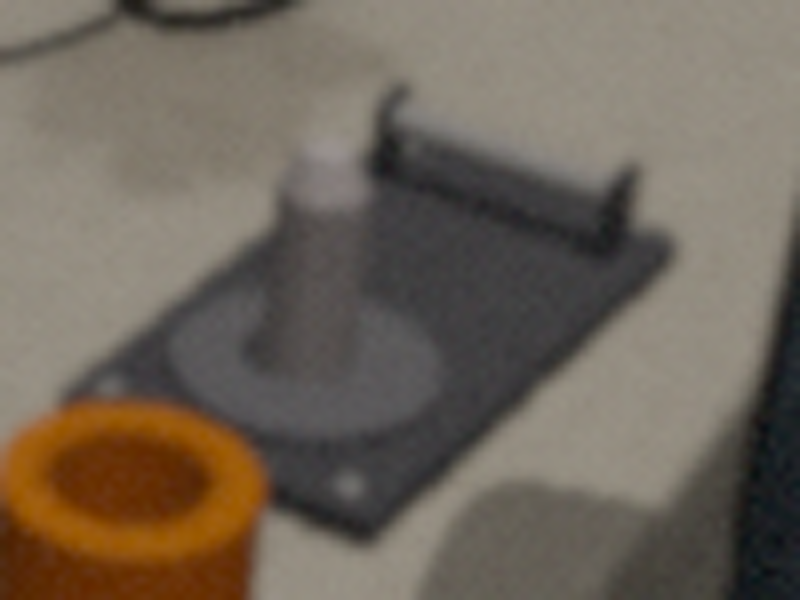

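View pics/crop2.png

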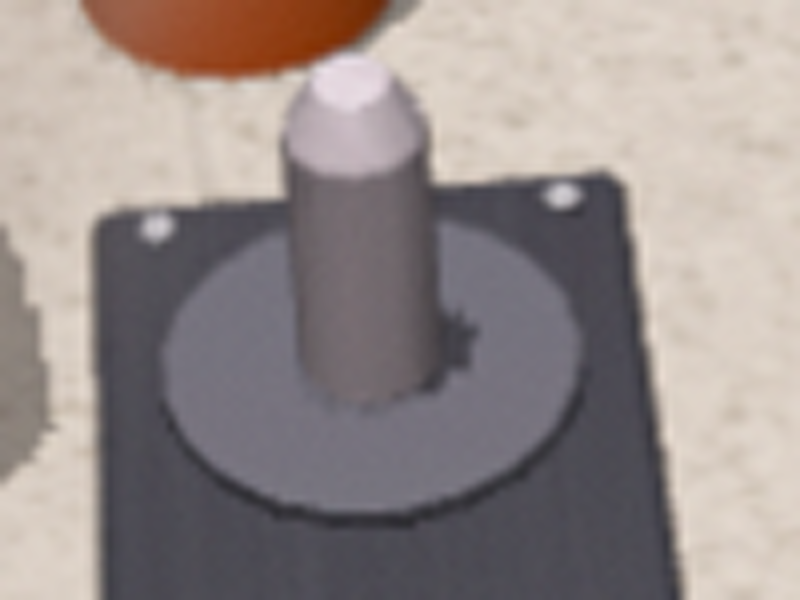

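Call:
servo_tool:
  motion:
    - [0, 0, 0, 0, 0, -0.122, 1]
    - [0, 0, 0, 0, 0, -0.122, 1]
    - [0, 0, 0, 0, 0, -0.122, 1]
    - [0, 0, 0, 0, 0, -0.122, 1]
    - [0, 0, 0, 0, 0, -0.122, 1]
    - [0, 0, 0, 0, 0, -0.122, 1]
    - [0, 0, 0, 0, 0, -0.122, 1]
    - [0, 0, 0, 0, 0, -0.122, 1]
    - [0, 0, 0, 0, 0, -0.122, 1]
    - [0, 0, 0, 0, 0, -0.122, 1]

```text
t: 0.98
tcp_pos: [0.2153, -0.5828, 0.226]
tool_rot: [0.695, 0.719, 0.003, -0.005]
force: [-0.8, 1.2, 0.2]
finger_gap: 1.002
```

Run:
```python
from h import *
s=dict(np.load("scene0.npz"))
print("tip",cast(s,(401,199),.074),"disc",cast(s,(398.3,225.2),.014))
```

```text
tip [ 0.45915586 -0.27972215  0.074     ] disc [ 0.45917839 -0.2803692   0.014     ]
```

Call:
servo_tool:
  motion:
    - [21, 20, -2, 0, 0, 0, 1]
    - [21, 20, -2, 0, 0, 0, 1]
    - [21, 20, -2, 0, 0, 0, 1]
    - [21, 20, 0, 0, 0, 0, 1]
    - [21, 20, 0, 0, 0, 0, 1]
    - [21, 20, 0, 0, 0, 0, 1]
    - [21, 20, 0, 0, 0, 0, 1]
    - [21, 20, 0, 0, 0, 0, 1]
    - [21, 20, 0, 0, 0, 0, 1]
    - [21, 20, 0, 0, 0, 0, 1]
    - [0, 0, 0, 0, 0, 0, 1]
    - [0, 0, 0, 0, 0, 0, 1]

```text
t: 1.98
tcp_pos: [0.4128, -0.356, 0.2299]
tool_rot: [0.695, 0.719, 0.004, -0.007]
force: [-0.7, -0.1, 1.0]
finger_gap: 1.001
```

Run:
```python
from station import manip
import cv2,numpy as np
s=manip.snapshot("wrist"); cv2.imwrite("pics/wrist1.png",s["frame"][:,:,::-1]); np.savez("wrist1.npz",**s)
st=manip.sense();print(st["tcp_pos"],st["tool_rot"])
```

```text
[ 0.41259665 -0.35581415  0.22982154] [ 0.69519706  0.71876631  0.00430857 -0.00758125]
```

View pics/wrist1.png

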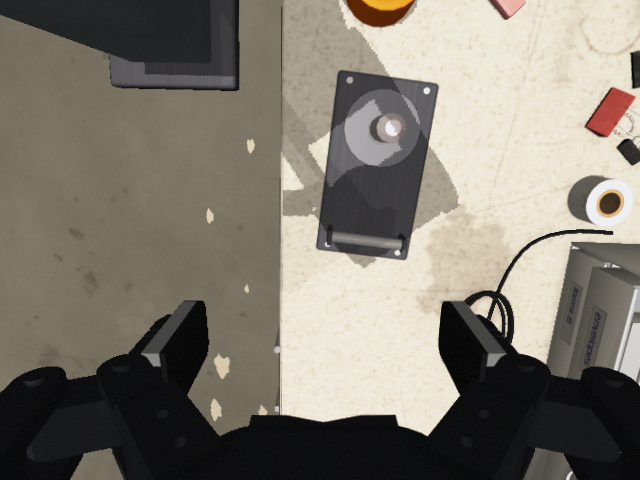

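The wrist view shows the stand: disc centre about (382,128), spindle tip about (392,128), roller at (367,241). The orange roll is at the top edge (380,5).

Run:
```python
from h import *
s=dict(np.load("wrist1.npz"))
print("tip",cast(s,(392,128),.074),"disc",cast(s,(382,128),.014))
f=s["frame"][:,:,::-1]
cv2.imwrite("pics/crop3.png",cv2.resize(f[75:180,325:445],(686*1,600),interpolation=cv2.INTER_CUBIC))
```

```text
tip [ 0.46100728 -0.28312777  0.074     ] disc [ 0.46209628 -0.28227795  0.014     ]
```

View pics/crop3.png

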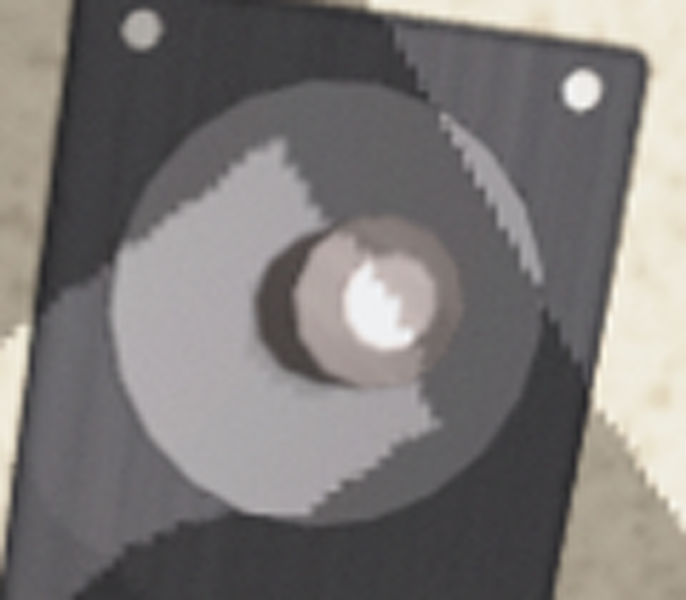

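Call:
servo_tool:
  motion:
    - [23, 22, 0, 0, 0, 0, 1]
    - [23, 22, 0, 0, 0, 0, 1]
    - [23, 22, 0, 0, 0, 0, 1]
    - [23, 22, 0, 0, 0, 0, 1]
    - [23, 22, 0, 0, 0, 0, 1]
    - [23, 22, 0, 0, 0, 0, 1]
    - [23, 22, 0, 0, 0, 0, 1]
    - [23, 22, 0, 0, 0, 0, 1]
    - [23, 22, 0, 0, 0, 0, 1]
    - [23, 22, 0, 0, 0, 0, 1]
    - [0, 0, 0, 0, 0, 0.03, 1]
    - [0, 0, 0, 0, 0, 0, 1]

```text
t: 3.03
tcp_pos: [0.6323, -0.1285, 0.2292]
tool_rot: [0.715, 0.699, 0.002, -0.006]
force: [-0.5, 0.1, -1.2]
finger_gap: 0.997
```

Run:
```python
from station import manip
import cv2,numpy as np
s=manip.snapshot("wrist"); cv2.imwrite("pics/wrist2.png",s["frame"][:,:,::-1]); np.savez("wrist2.npz",**s)
st=manip.sense();print(st["tcp_pos"],st["tool_rot"])
```

```text
[ 0.63231398 -0.12854658  0.22923585] [ 0.71496394  0.69912837  0.00256625 -0.00628478]
```

View pics/wrist2.png

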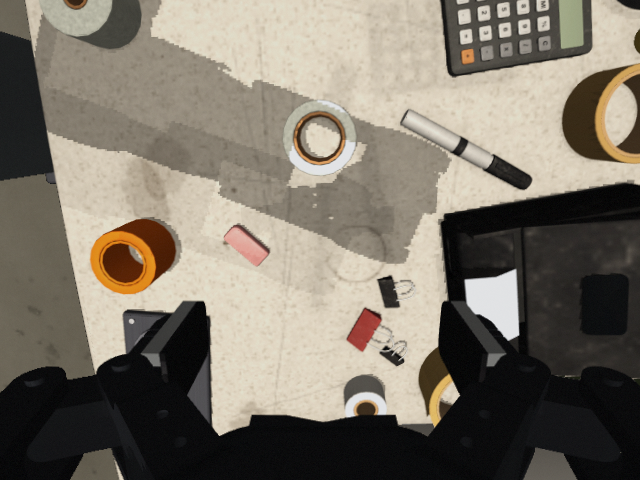

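The wrist view shows the wide-core roll: top rim centred near (320,137), with table visible through the wide hole. The pen is at (465,150) and the eraser at (246,245), both clear of the jaws.

Run:
```python
from h import *
s=dict(np.load("wrist2.npz"))
c,ax=brown(s,(280,95,80,85)); print(c,ax,"top",cast(s,c,.05),"2 by eye",cast(s,(320,137),.05))
print("spindle",cast(dict(np.load("wrist1.npz")),(393.2,128),.074))
f=s["frame"][:,:,::-1]
cv2.imwrite("pics/crop4.png",cv2.resize(f[92:182,275:365],(600,600),interpolation=cv2.INTER_CUBIC))
```

```text
(318.9257011413574, 137.7120590209961) (50.402748107910156, 51.944114685058594) top [ 0.63015031 -0.06525668  0.05      ] 2 by eye [ 0.63101932 -0.06472498  0.05      ]
spindle [ 0.4618906  -0.28309448  0.074     ]
```

View pics/crop4.png

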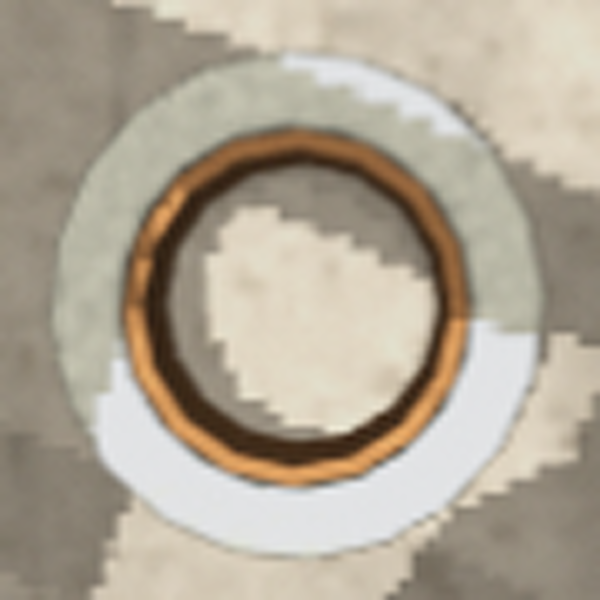

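Call:
servo_tool:
  motion:
    - [16, 0, 15, -0.005, -0.013, 0, 1]
    - [16, -1, 15, 0, 0, 0, 1]
    - [16, -1, 15, 0, 0, 0, 1]
    - [16, 0, 15, 0, 0, 0, 1]
    - [0, 0, 15, 0, 0, 0, 1]
    - [0, 0, 15, 0, 0, 0, 1]
    - [0, 0, 10, 0, 0, 0, 1]
    - [0, 0, 0, 0, 0, 0, 1]
    - [0, 0, 0, 0, 0, 0, 1]

```text
t: 3.83
tcp_pos: [0.6286, -0.0782, 0.1262]
tool_rot: [0.72, 0.694, -0.002, 0.002]
force: [0.9, -0.4, -0.2]
finger_gap: 1.0
```

Run:
```python
from station import manip
import cv2,numpy as np
s=manip.snapshot("wrist"); cv2.imwrite("pics/wrist3.png",s["frame"][:,:,::-1]); np.savez("wrist3.npz",**s)
st=manip.sense();print(st["t"],st["tcp_pos"],st["tool_rot"])
```

```text
3.8833 [ 0.62851751 -0.07832476  0.1263179 ] [ 0.71988374  0.69408962 -0.00173633  0.00199553]
```

View pics/wrist3.png

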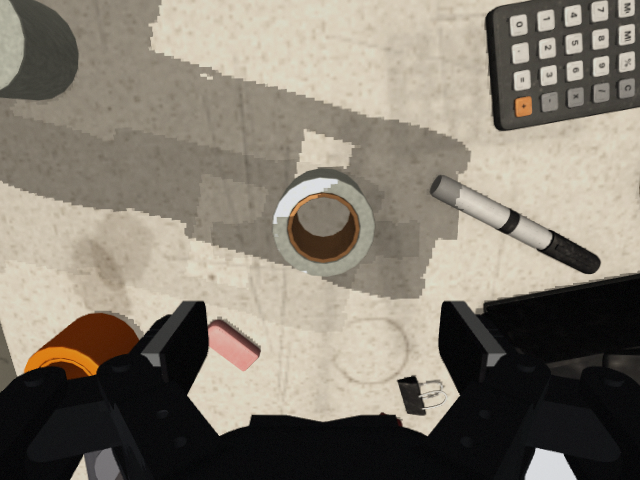

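The roll's top rim is now at about (323,227), centred between the pads (x about 205 to 440).

Run:
```python
from h import *
s=dict(np.load("wrist3.npz"))
c,ax=brown(s,(270,170,110,110)); print(c,ax,cast(s,c,.05),cast(s,(323.5,226.5),.05))
cv2.imwrite("pics/crop5.png",cv2.resize(s["frame"][165:285,264:384,::-1],(600,600),interpolation=cv2.INTER_CUBIC))
```

```text
(322.9863739013672, 227.18416213989258) (68.55574035644531, 70.46263122558594) [ 0.62963591 -0.06463912  0.05      ] [ 0.62994452 -0.06424628  0.05      ]
```

View pics/crop5.png

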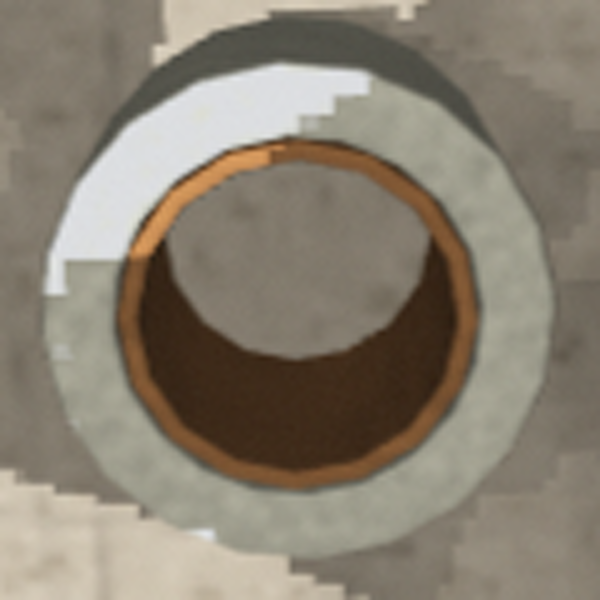

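Call:
servo_tool:
  motion:
    - [7, 0.5, 5, 0, 0, 0, 1]
    - [7, 0.5, 8, 0, 0, 0, 1]
    - [2, 0, 8, 0, 0, 0, 1]
    - [0, 0, 8, 0, 0, 0, 1]
    - [0, 0, 8, 0, 0, 0, 1]
    - [0, 0, 8, 0, 0, 0, 1]
    - [0, 0, 5, 0, 0, 0, 1]
    - [0, 0, 0, 0, 0, 0, 1]

```text
t: 4.55
tcp_pos: [0.6326, -0.0624, 0.0743]
tool_rot: [0.72, 0.694, -0.0, 0.005]
force: [0.1, 0.5, -0.4]
finger_gap: 0.997
```

Call:
servo_tool:
  motion:
    - [-2.5, -2.5, 4, 0, 0, 0, 1]
    - [0, 0, 8, 0, 0, 0, 1]
    - [0, 0, 8, 0, 0, 0, 1]
    - [0, 0, 8, 0, 0, 0, 1]
    - [0, 0, 8, 0, 0, 0, 1]
    - [0, 0, 8, 0, 0, 0, 1]
    - [0, 0, 6, 0, 0, 0, 1]
    - [0, 0, 4, 0, 0, 0, 1]
    - [0, 0, 2, 0, 0, 0, 1]
    - [0, 0, 0, 0, 0, 0, 1]

```text
t: 5.38
tcp_pos: [0.63, -0.066, 0.0111]
tool_rot: [0.72, 0.694, -0.0, 0.004]
force: [-0.1, -0.4, -0.7]
finger_gap: 0.996
```

Call:
servo_tool:
  motion:
    - [0, 0, 0, 0, 0, 0, -0.2]
    - [0, 0, 0, 0, 0, 0, -0.2]
    - [0, 0, 0, 0, 0, 0, -0.2]
    - [0, 0, 0, 0, 0, 0, -0.2]
    - [0, 0, 0, 0, 0, 0, -0.2]
    - [0, 0, 0, 0, 0, 0, -0.2]
    - [0, 0, 0, 0, 0, 0, -0.2]
    - [0, 0, 0, 0, 0, 0, -0.2]
  grip_force: 40

```text
t: 6.05
tcp_pos: [0.6312, -0.0662, 0.0129]
tool_rot: [0.72, 0.694, 0.0, 0.006]
force: [-0.2, -0.3, -0.5]
finger_gap: 0.703
```

Call:
servo_tool:
  motion:
    - [0, 0, -3, 0, 0, 0, -0.2]
    - [0, 0, -6, 0, 0, 0, -0.2]
    - [0, 0, -10, 0, 0, 0, -0.2]
    - [0, 0, -14, 0, 0, 0, -0.2]
    - [0, 0, -16, 0, 0, 0, -0.2]
    - [0, 0, -16, 0, 0, 0, -0.2]
    - [0, 0, -16, 0, 0, 0, -0.2]
    - [0, 0, -16, 0, 0, 0, -0.2]
    - [0, 0, -12, 0, 0, 0, -0.2]
    - [0, 0, -6, 0, 0, 0, -0.2]
    - [0, 0, 0, 0, 0, 0, -0.2]
    - [0, 0, 0, 0, 0, 0, -0.2]

```text
t: 7.05
tcp_pos: [0.6302, -0.0652, 0.1408]
tool_rot: [0.72, 0.694, 0.001, 0.007]
force: [0.5, -0.1, -0.9]
finger_gap: 0.701
```

Run:
```python
from station import manip
import cv2,numpy as np
for n in("wrist","side"):
    s=manip.snapshot(n); cv2.imwrite(f"pics/{n}4.png",s["frame"][:,:,::-1]); np.savez(f"{n}4.npz",**s)
st=manip.sense();print(st["t"],st["tcp_pos"],st["tool_rot"],st["finger_gap"],st["force"])
```

```text
7.15 [ 0.62986816 -0.06509289  0.13990238] [0.72020644 0.69372656 0.00098209 0.00672167] 0.6960541594832381 [-0.6618053   0.00447334 -0.40415872]
```

View pics/wrist4.png

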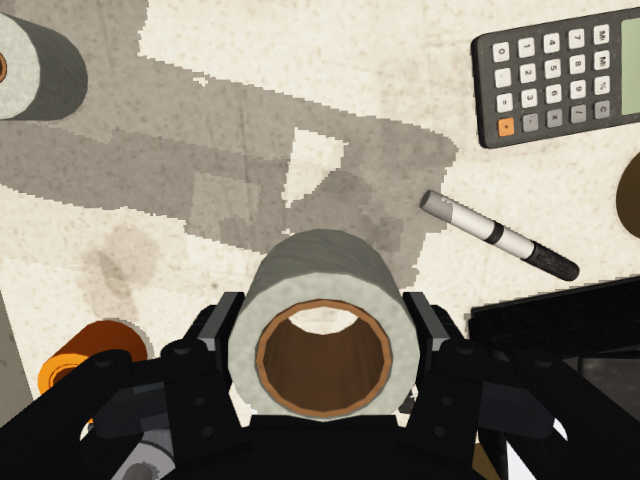

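View pics/side4.png

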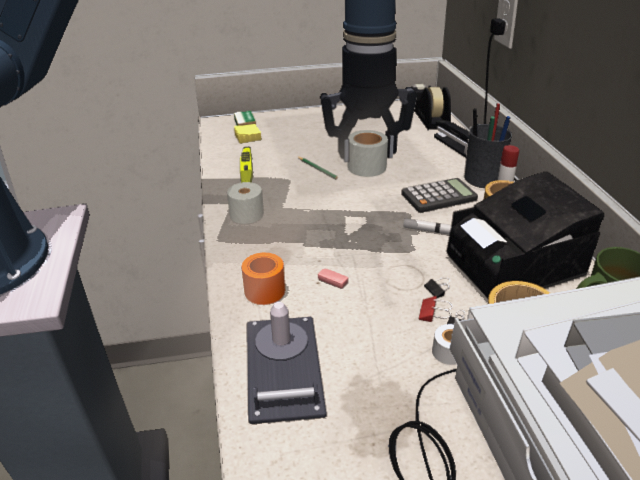

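The roll is held: its top rim is near wrist (324,358) and it stands upright in the side view at (367,152). The narrow roll has not moved. Measuring the offset of the roll from the TCP.

Run:
```python
from h import *
s=dict(np.load("wrist4.npz"))
c,ax=brown(s,(240,290,170,128)); print(c,ax,cast(s,c,.177),cast(s,(324,358),.177))
s=dict(np.load("side4.npz"))
c,ax=brown(s,(340,125,55,30)); print(c,ax,cast(s,c,.177))
```

```text
(323.18868255615234, 357.38806915283203) (116.78514099121094, 133.60267639160156) [ 0.63029641 -0.06348795  0.177     ] [ 0.63053688 -0.06371605  0.177     ]
(368.6115550994873, 137.9396562576294) (10.044560432434082, 22.758546829223633) [ 0.63226605 -0.06597475  0.177     ]
```

Call:
servo_tool:
  motion:
    - [-14, -10, 0, 0.011, 0.008, 0, -0.2]
    - [-20, -14, 0, 0, 0, 0, -0.2]
    - [-21, -15, 0, 0, 0, 0, -0.2]
    - [-21, -15, 0, 0, 0, 0, -0.2]
    - [-21, -15, 0, 0, 0, 0, -0.2]
    - [-21, -15, 0, 0, 0, 0, -0.2]
    - [-21, -15, 0, 0, 0, 0, -0.2]
    - [-21, -15, 0, 0, 0, 0, -0.2]
    - [-21, -15, 0, 0, 0, 0, -0.2]
    - [-20, -14, 0, 0, 0, 0, -0.2]
    - [-10, -8, 0, 0, 0, 0, -0.2]
    - [0, 0, 0, 0, 0, 0, -0.2]

```text
t: 8.15
tcp_pos: [0.4598, -0.2742, 0.1272]
tool_rot: [0.718, 0.696, -0.002, -0.011]
force: [-0.6, 1.5, -0.2]
finger_gap: 0.694
```

Call:
servo_tool:
  motion:
    - [0, 0, 0, 0, 0, 0, -0.2]
    - [0, 0, 0, 0, 0, 0, -0.2]

```text
t: 8.32
tcp_pos: [0.459, -0.2738, 0.1258]
tool_rot: [0.719, 0.695, -0.002, -0.013]
force: [0.3, -0.2, -0.7]
finger_gap: 0.702
```

Call:
servo_tool:
  motion:
    - [-5, 1.5, 0, -0.02, -0.016, 0, -0.2]
    - [-5, 1, 0, 0, 0, 0, -0.2]
    - [0, 0, 0, 0, 0, 0, -0.2]
    - [0, 0, 0, 0, 0, 0, -0.2]

```text
t: 8.65
tcp_pos: [0.4632, -0.2806, 0.1246]
tool_rot: [0.718, 0.696, -0.0, -0.001]
force: [0.1, 0.8, -0.1]
finger_gap: 0.697
```

Run:
```python
from station import manip
import cv2,numpy as np
from h import *
st=manip.sense();print(st["t"],st["tcp_pos"],st["tool_rot"],st["finger_gap"],st["force"])
for n in("wrist","side","scene"):
    s=manip.snapshot(n); cv2.imwrite(f"pics/{n}5.png",s["frame"][:,:,::-1]); np.savez(f"{n}5.npz",**s)
    if n=="wrist":
        c,ax=brown(s,(240,290,170,128)); print(c,ax,cast(s,c,st["tcp_pos"][2]+.037))
```

```text
8.65 [ 0.46318303 -0.28061018  0.1245844 ] [ 7.17756952e-01  6.96292747e-01 -1.82900047e-04 -1.15554433e-03] 0.6971699807030803 [ 0.14302598  0.79574009 -0.14083354]
(323.2382049560547, 357.4329833984375) (116.7261962890625, 133.6392364501953) [ 0.46385321 -0.27889668  0.1615844 ]
```

View pics/wrist5.png

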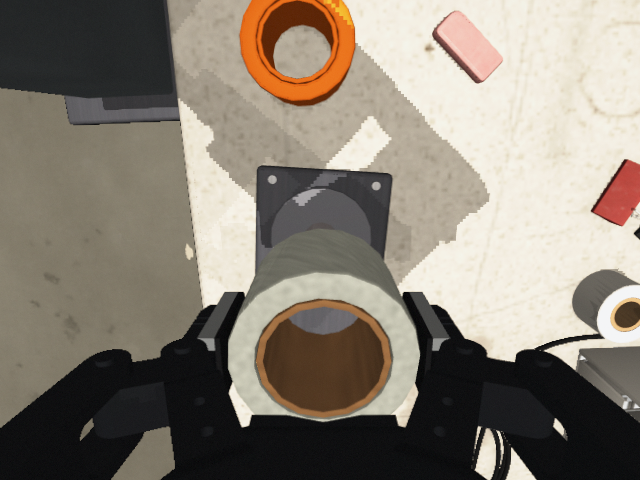

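View pics/side5.png

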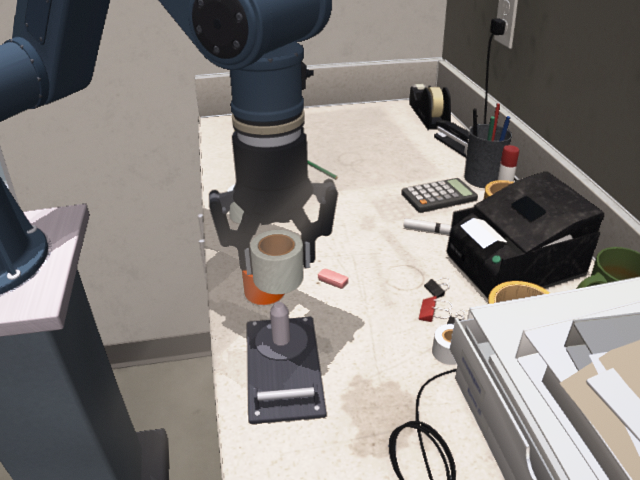

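View pics/scene5.png

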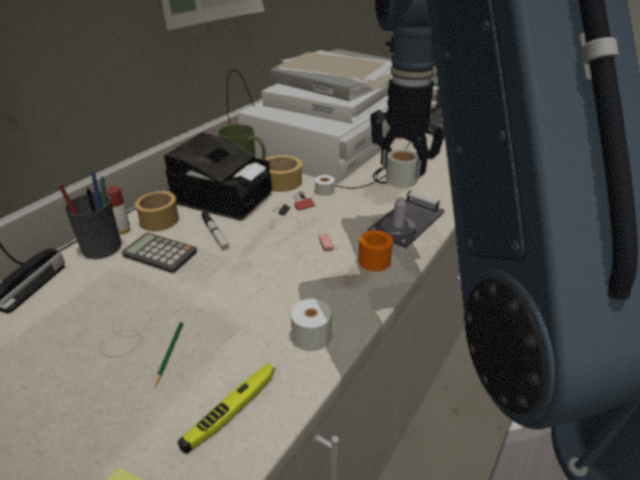

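Both side and scene views show the roll upright and nearly above the spindle. Comparing roll and spindle within each view, so that calibration bias cancels.

Run:
```python
from h import *
for n,box,tip,roll in(("side",(255,228,50,32),(278.8,305),(364,212.2)),("scene",(385,148,36,20),(401,199),None)):
    s=dict(np.load(n+"5.npz")); c,ax=brown(s,box); p=cast(s,c,.1616); t=cast(s,tip,.074)
    print(n,np.round(c,1),np.round(ax,1),p,t,"err mm",(t-p)[:2]*1e3)
```

```text
side [283.3 243.1] [18.3 20.1] [ 0.47259128 -0.28180149  0.1616    ] [ 0.46195851 -0.28656627  0.074     ] err mm [-10.63277276  -4.76478069]
scene [403.3 156. ] [ 6.  18.7] [ 0.46406737 -0.28104872  0.1616    ] [ 0.45915586 -0.27972215  0.074     ] err mm [-4.91150645  1.32657138]
```

Run:
```python
import cv2,numpy as np
a=cv2.imread("pics/side5.png");b=cv2.imread("pics/scene5.png")
r=lambda i,x,y,w,h:cv2.resize(i[y:y+h,x:x+w],(400,600),interpolation=cv2.INTER_CUBIC)
cv2.imwrite("pics/crop6.png",np.hstack([r(a,235,225,80,120),r(b,370,140,60,90)]))
```

```text
(no output)
```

View pics/crop6.png

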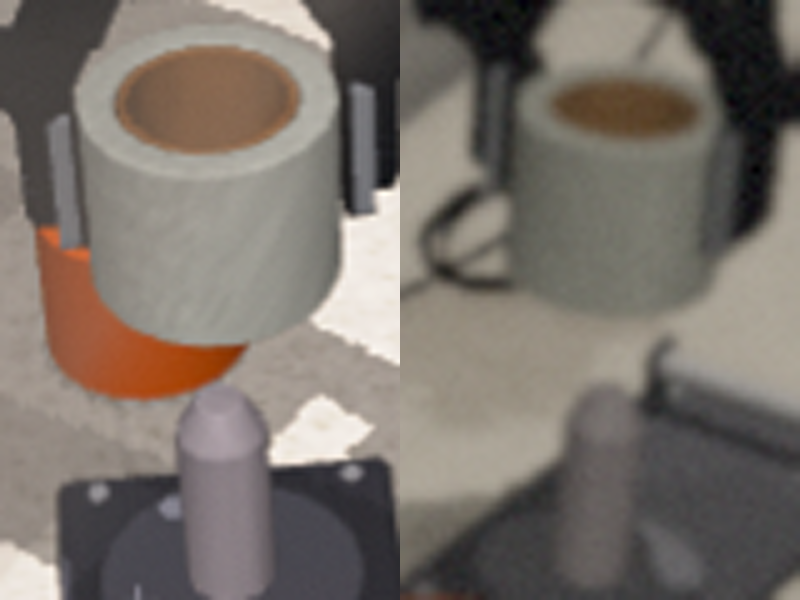

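Run:
```python
from h import *
for n,roll,tip in(("side",(276.6,244.8),(278.6,305)),("scene",(404.5,156),(400.8,199))):
    s=dict(np.load(n+"5.npz")); p=cast(s,roll,.1616); t=cast(s,tip,.074)
    print(n,p,t,"err mm",(t-p)[:2]*1e3)
```

```text
side [ 0.46466188 -0.28344243  0.1616    ] [ 0.46172001 -0.28651606  0.074     ] err mm [-2.94186821 -3.07362493]
scene [ 0.46208882 -0.28210511  0.1616    ] [ 0.45947643 -0.27951366  0.074     ] err mm [-2.61238761  2.59144053]
```

Call:
servo_tool:
  motion:
    - [-1.5, -2.5, 4, 0, 0, 0, -0.2]
    - [0, 0, 8, 0, 0, 0, -0.2]
    - [0, 0, 8, 0, 0, 0, -0.2]
    - [0, 0, 8, 0, 0, 0, -0.2]
    - [0, 0, 3, 0, 0, 0, -0.2]
    - [0, 0, 0, 0, 0, 0, -0.2]

```text
t: 9.3
tcp_pos: [0.4602, -0.2818, 0.0902]
tool_rot: [0.718, 0.696, -0.0, -0.001]
force: [0.2, 0.2, -0.5]
finger_gap: 0.701
```

Run:
```python
from station import manip
import cv2,numpy as np
from h import *
st=manip.sense();print(st["t"],st["tcp_pos"],st["tool_rot"],st["finger_gap"],st["force"])
I=[]
for n,b in(("side",(235,245,80,120)),("scene",(370,140,60,90)),):
    s=manip.snapshot(n);np.savez(f"{n}6.npz",**s);x,y,w,h=b
    I.append(cv2.resize(s["frame"][y:y+h,x:x+w,::-1],(400,600),interpolation=cv2.INTER_CUBIC))
cv2.imwrite("pics/crop7.png",np.hstack(I))
```

```text
9.3 [ 0.46022705 -0.28183721  0.09021065] [ 7.17628524e-01  6.96424858e-01 -2.38018957e-04 -1.28937367e-03] 0.7012832811692175 [ 0.17731842  0.22434368 -0.52733105]
```

View pics/crop7.png

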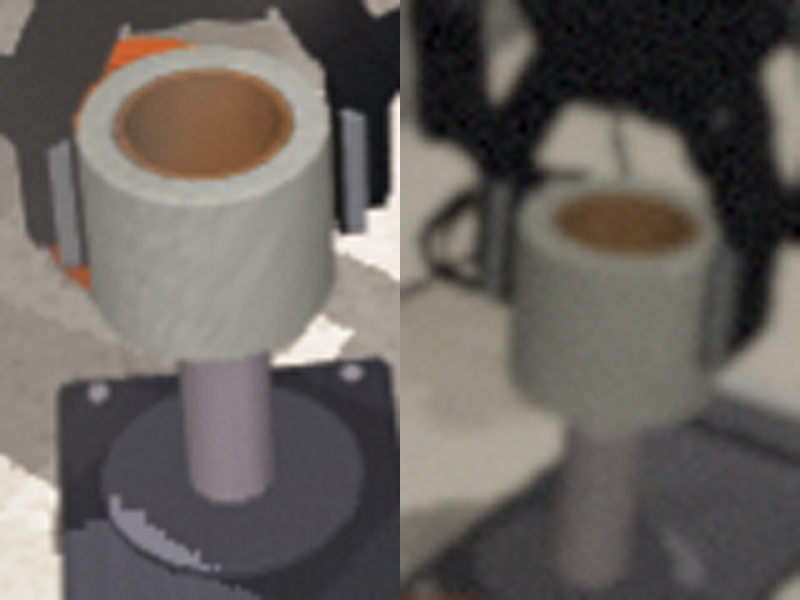

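In both crops the spindle is lined up under the roll's axis to within about 2 mm. Lowering slowly and watching the force.

Call:
servo_tool:
  motion:
    - [0, 0, 4, 0, 0, 0, -0.2]
    - [0, 0, 4, 0, 0, 0, -0.2]
    - [0, 0, 4, 0, 0, 0, -0.2]
    - [0, 0, 4, 0, 0, 0, -0.2]
    - [0, 0, 0, 0, 0, 0, -0.2]

```text
t: 9.82
tcp_pos: [0.4612, -0.2827, 0.0742]
tool_rot: [0.718, 0.696, -0.0, 0.0]
force: [-0.3, 0.4, -1.2]
finger_gap: 0.701
```

Call:
servo_tool:
  motion:
    - [0, 0, 4, 0, 0, 0, -0.2]
    - [0, 0, 4, 0, 0, 0, -0.2]
    - [0, 0, 4, 0, 0, 0, -0.2]
    - [0, 0, 4, 0, 0, 0, -0.2]
    - [0, 0, 4, 0, 0, 0, -0.2]
    - [0, 0, 0, 0, 0, 0, -0.2]

```text
t: 10.32
tcp_pos: [0.4614, -0.2829, 0.052]
tool_rot: [0.718, 0.696, -0.0, 0.001]
force: [-0.5, 0.6, -0.5]
finger_gap: 0.696
```

Run:
```python
from station import manip
import cv2,numpy as np
from h import *
st=manip.sense();print(st["t"],st["tcp_pos"],st["force"],st["ft_torque"])
s=manip.snapshot("wrist");np.savez("wrist7.npz",**s)
cv2.imwrite("pics/wrist7.png",cv2.resize(s["frame"][270:440,200:440,::-1],(720,510)))
```

```text
10.3167 [ 0.46135778 -0.28289734  0.05204759] [-0.51220274  0.62814758 -0.5236837 ] [-0.00533566 -0.01869276  0.07087967]
```

View pics/wrist7.png

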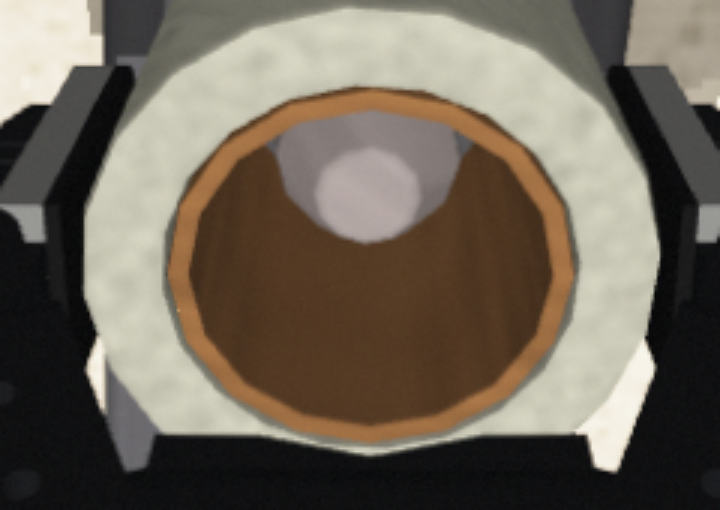

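The spindle tip is inside the bore and centred sideways (368 against 372 in the crop), with no contact force.

Call:
servo_tool:
  motion:
    - [0, 0, 4, 0, 0, 0, -0.2]
    - [0, 0, 4, 0, 0, 0, -0.2]
    - [0, 0, 4, 0, 0, 0, -0.2]
    - [0, 0, 4, 0, 0, 0, -0.2]
    - [0, 0, 3, 0, 0, 0, -0.2]
    - [0, 0, 1, 0, 0, 0, -0.2]
    - [0, 0, 0, 0, 0, 0, -0.2]

```text
t: 10.95
tcp_pos: [0.4618, -0.2832, 0.0303]
tool_rot: [0.718, 0.696, -0.0, 0.001]
force: [0.9, -0.1, -0.8]
finger_gap: 0.699
```

Call:
servo_tool:
  motion:
    - [0, 0, 1, 0, 0, 0, -0.2]
    - [0, 0, 1, 0, 0, 0, -0.2]
    - [0, 0, 0, 0, 0, 0, -0.2]

```text
t: 11.2
tcp_pos: [0.4618, -0.2833, 0.0281]
tool_rot: [0.718, 0.696, -0.0, 0.001]
force: [-0.8, 0.2, -0.0]
finger_gap: 0.7
```

Call:
servo_tool:
  motion:
    - [0, 0, 1, 0, 0, 0, -0.2]
    - [0, 0, 0.5, 0, 0, 0, -0.2]
    - [0, 0, 0, 0, 0, 0, -0.2]

```text
t: 11.45
tcp_pos: [0.4621, -0.2836, 0.0268]
tool_rot: [0.718, 0.696, -0.0, 0.002]
force: [0.1, 0.2, -1.1]
finger_gap: 0.701
```

Call:
servo_tool:
  motion:
    - [0, 0, 1, 0, 0, 0, -0.2]
    - [0, 0, 0, 0, 0, 0, -0.2]

```text
t: 11.62
tcp_pos: [0.4622, -0.2836, 0.0258]
tool_rot: [0.718, 0.696, -0.0, 0.002]
force: [0.1, -0.1, -1.5]
finger_gap: 0.702
```

Call:
servo_tool:
  motion:
    - [0, 0, 1, 0, 0, 0, -0.2]
    - [0, 0, 0, 0, 0, 0, -0.2]

```text
t: 11.78
tcp_pos: [0.4624, -0.2836, 0.0259]
tool_rot: [0.718, 0.696, -0.0, 0.002]
force: [1.2, 0.1, -0.8]
finger_gap: 0.699
```

Run:
```python
from station import manip
import cv2,numpy as np
st=manip.sense();print(st["t"],st["tcp_pos"],st["force"],st["ft_torque"])
I=[]
for n,b in(("side",(235,245,80,120)),("scene",(370,140,60,90)),):
    s=manip.snapshot(n);np.savez(f"{n}8.npz",**s);x,y,w,h=b
    I.append(cv2.resize(s["frame"][y:y+h,x:x+w,::-1],(400,600),interpolation=cv2.INTER_CUBIC))
cv2.imwrite("pics/crop8.png",np.hstack(I))
```

```text
11.7833 [ 0.46237803 -0.2836418   0.02590074] [ 1.19491178  0.13592816 -0.81814419] [-0.0750051   0.00939366  0.04162717]
```

View pics/crop8.png

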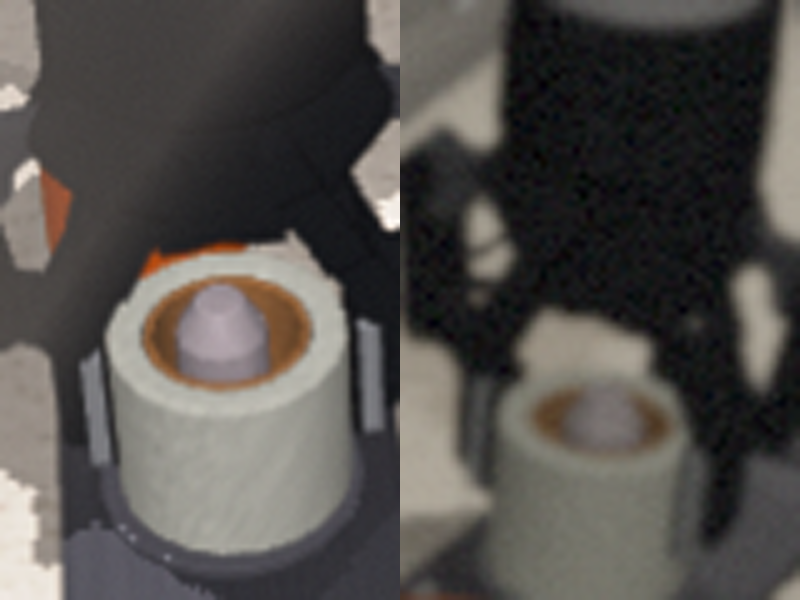

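The roll sits on the disc with the spindle well inside the bore. The last 1 mm step down produced no travel, so it is in contact. Releasing gently.

Call:
servo_tool:
  motion:
    - [0, 0, 0, 0, 0, 0, 0.45]
    - [0, 0, 0, 0, 0, 0, 0.5]
    - [0, 0, 0, 0, 0, 0, 0.6]
    - [0, 0, 0, 0, 0, 0, 0.8]
    - [0, 0, 0, 0, 0, 0, 1]
    - [0, 0, 0, 0, 0, 0, 1]
    - [0, 0, 0, 0, 0, 0, 1]
    - [0, 0, 0, 0, 0, 0, 1]
  grip_force: 20

```text
t: 12.55
tcp_pos: [0.4624, -0.2838, 0.0253]
tool_rot: [0.718, 0.696, -0.0, 0.002]
force: [0.0, 0.6, 0.1]
finger_gap: 0.998
```

Call:
servo_tool:
  motion:
    - [0, 0, -4, 0, 0, 0, 1]
    - [0, 0, -8, 0, 0, 0, 1]
    - [0, 0, -12, 0, 0, 0, 1]
    - [0, 0, -16, 0, 0, 0, 1]
    - [0, 0, -16, 0, 0, 0, 1]
    - [0, 0, -16, 0, 0, 0, 1]
    - [0, 0, -16, 0, 0, 0, 1]
    - [0, 0, -16, 0, 0, 0, 1]
    - [0, 0, -16, 0, 0, 0, 1]
    - [0, 0, -10, 0, 0, 0, 1]
    - [0, 0, 0, 0, 0, 0, 1]
    - [0, 0, 0, 0, 0, 0, 1]

```text
t: 13.55
tcp_pos: [0.4615, -0.2828, 0.1677]
tool_rot: [0.718, 0.696, 0.0, 0.003]
force: [0.2, -0.4, 0.3]
finger_gap: 1.001
```

Run:
```python
from station import manip
import cv2,numpy as np
from h import *
st=manip.sense();print(st["t"],st["tcp_pos"],st["force"],np.abs(st["qd"]).max())
s=manip.snapshot("side");np.savez("side9.npz",**s)
a=s["frame"][:,:,::-1]
cv2.imwrite("pics/side9.png",np.hstack([cv2.resize(a[270:375,235:340],(400,400),interpolation=cv2.INTER_CUBIC),cv2.resize(a[150:450,150:450],(400,400))]))
c,_=brown(s,(230,178,30,25)); print("narrow",cast(s,c,.05))
```

```text
13.55 [ 0.46151372 -0.28275523  0.16770758] [ 0.16606699 -0.35420666  0.34724326] 0.031530981948741724
narrow [0.45186756 0.03562725 0.05      ]
```

View pics/side9.png

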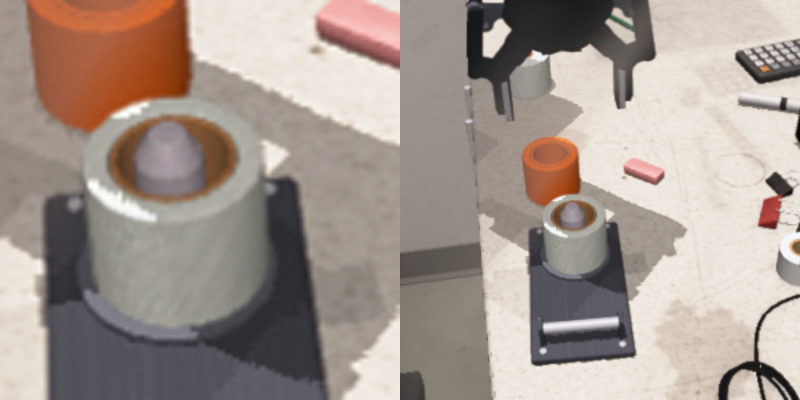

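Run:
```python
from station import manip
from h import *
s=dict(np.load("side9.npz"))
# rim of roll top in crop: x 85..268, y 97..217 at scale 400/105
print("roll",cast(s,(235+176.5*105/400,270+157*105/400),.064),"spindle(side)",.4617,-.2865)
sc=manip.snapshot("scene"); c,_=brown(sc,(295,300,35,25)); print("narrow scene",cast(sc,c,.05),"was .4461 .0477")
print(manip.sense()["qd"].round(3)); manip.sign_off()
```

```text
roll [ 0.46442875 -0.28733575  0.064     ] spindle(side) 0.4617 -0.2865
narrow scene [0.44597538 0.04744897 0.05      ] was .4461 .0477
[-0.001  0.019  0.009 -0.001 -0.001  0.001]
the job is handed in; nothing more can be done
```

I put the white wide-core roll over the spindle, lowered it until it rested on the disc, let go and backed off upward. I handed the job in at about 13.6 s; no verdict was reported.

**Last checks:**
- **Roll position:** in the side view, the roll sits about 3 mm from the spindle's axis (limit 12 mm). It stands upright on the disc, with the spindle tip showing in the bore.
- **Seating:** the last 1 mm step down moved the tool no further. That is how I judged contact, because the force reading stayed within its roughly 1 N noise.
- **Narrow-core roll:** in the scene view, it is within 0.5 mm of where it started.
- **Gripper:** it is open and about 14 cm above where it let go, clear of everything.

**Checks that failed or disagreed:**
- **Cameras:** the scene, side and wrist cameras differed by up to about 7 mm in y for the spindle. I compared roll and spindle within each view and aimed near the wrist camera's estimate, which lay between the other two.
- **Bad colour fits:** the automatic colour measurement went wrong twice in the side view. Once was for the held roll, which I then measured by eye. The other was for the narrow roll at the end, with the gripper in front of it, so I used the scene view.

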